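# Copy a prism's angle to the swivel stop with a T-bevel

### The arm

A 6-joint arm with a two-finger parallel gripper is mounted at the origin on the work surface. World frame = base frame: x ahead of the robot, y to its left, z up, the work surface at z = 0. Lengths are in m, angles in rad, forces in N, time in s.
With the tool pointing down it reaches from about 0.2 to 0.875 m from the base axis. Payload 3.4 kg.
Tool frame: the origin (TCP) lies between the finger pads; the fingertips stand 25 mm ahead of it and the grasp point (between the pads) lies 6 mm ahead of it (r.nose_length is the z of the fingertips in the tool frame, in m); z points along the fingers, y is the line along which they close (so a half turn about z gives the same grasp; the last joint's range is limited). The gripper opens to 94 mm and grips with 3 to 60 N. Pads are 16 mm wide; open, the fingers measure 119 mm over their backs; the gripper's body (75 mm by 177 mm) begins 78 mm behind the grasp point.
Start: joints at [-1.225, 0.276, 1.505, -0, 1.361, -0.121], TCP at [0.259, -0.514, 0.23] pointing down, gripper open.
Joint ranges: [-2.89, 2.89], [-0.75, 2.08], [0.22, 2.7], [-1.18, 4.32], [0.11, 2.71], [-2.7, 2.7]. Speed limits (rad/s): [2.57, 2.57, 3.14, 3.14, 3.14, 3.14].

### API

Orientations are given as a unit quaternion [w, x, y, z].
In Python, from plant import r, gripper_to, inverse_kinematics, vision, models, telemetry gives the robot as it stands. Calls block until the motion is done:
- r.move_to(position, orientation): joint-space move of the TCP to a pose.
- r.move_l(position, rot=None, vel=0.15, guard=None): straight line of the TCP; rot=None keeps the orientation; vel is the mean speed in m/s. With guard (N) it stops when the force on the tool has changed by that much, and returns True; else False.
- r.movej(angles): joint-space move.
- gripper_to(opening, f_grip=None): finger opening in m; f_grip is the grip in N (None keeps the last); returns when the fingers have stopped.
- r.hold(seconds).
- inverse_kinematics(position, orientation): joint angles nearest the present ones, or None.
- vision.snapshot(name): name is "side" or "top" or "wrist"; returns the picture (384x512x3 uint8, red, green, blue); there is no depth.
- vision.get_calibration(name): a dict with "fx", "fy", "cx", "cy" (pixels), "position" and "orientation" of the camera in the world. Camera axes: x right, y down, z forward; pixel columns grow to the right and rows downward; lengths in m; the calibration is good to about 2 mm. The wrist camera is an equidistant fisheye: a pixel r from the principal point sees the ray r / f radians off the axis. A picture is of the moment at which its call begins: read the wrist's pose just before it. get_calibration takes no time and is no camera call; for the wrist camera it gives the pose at the moment of the call.
A pose or a line that the arm cannot do raises r.PlanningError and nothing moves.
- r.sign_off(): hands the job in; it is judged then, once.
Trained networks look in the newest picture that a camera, given by its name, has taken for a name from the list of things; names that differ only in an ending like _2 or _b are one class to them, and where a whole thing is asked for, a point or a joint stands for the part that bears it (a point fixed in the world has none). Each returns a list of dicts, best first, with "score" (0 to 1); they miss things now and then, are a little off and sometimes report something else, mostly with a low value. They report only what shows in the picture. A call takes as long as a camera call. They do not tell look-alikes from the thing itself.
- models.boxes_of(thing, camera): "at" ([x, y, z] in m, in world coordinates, good to about 4 mm: the middle of the surface that is visible of it).
- models.regions_of(thing, camera): "pixels" (384x512 bool, what is visible of it).
- models.mark_of(thing, camera): "at" ([x, y, z] in m, in world coordinates, good to about 4 mm: a listed point, or the origin of a listed thing).
Readings, each from a call of its own:
- telemetry.current_t(): time.
- telemetry.current_joints(): joint angles.
- telemetry.current_dq(): joint speeds.
- telemetry.current_joint_efforts(): joint torques, N m.
- telemetry.current_ee_pos(): TCP position.
- telemetry.current_tool_rot(): TCP orientation.
- telemetry.current_wrist_force(): force on the tool from outside, world axes, zero at the start.
- telemetry.current_torque(): the same for the moment, N m.
- telemetry.current_opening(): finger opening in m.
- telemetry.current_finger_force(): force on a finger pad.
Only numpy, scipy, OpenCV 4.12 (cv2) and the standard library are available. Lean on these libraries where they do the work, as an engineer would, in place of code of your own. Each camera call takes 0.05 s, during which the arm holds its last target. There are 200 camera calls.

### The job

Copy the angle of the clamped glass sample to the swivel stop of the lapping jig, using the T-bevel. Keep the bevel's stock flat against the fence, slide it up to the sample until the hub seats on the glass with a gentle push (some 5 to 15 N, never over 25) and the blade lies flush along it, and press the lock plunger on the hub firmly right down; then slide the locked bevel along the fence to the other end until it seats on the swivel stop with the same gentle push and has turned the stop flush with the blade. Let go and leave the bevel there, flush with fence and stop; never push the stop with the robot itself, and leave the other things on the bench alone.

Things in the scene. Friction and masses are not known exactly. Their poses are not given: they have to be found in the camera images.
- base: Fixed dark steel plate 255 x 400 mm, 15 mm thick, with a bright fence along its near long edge. Origin on the bench under it; +y along the fence, +x away from it; plate from x -100 to 155, y -200 to 200 mm. Fence 20 mm wide, 12 mm above the plate, its working face at x = -75 mm, facing +x. Sample at the +y end, swivel stop at the -y end, bevel between.
- bevel: Loose steel T-bevel, 0.36 to 0.6 kg, on the plate. Origin on the hub axis at the underside; y along the stock, +x the way a square blade points. Stock: x -60 to -34, y -55 to 55 mm, 14 mm high. Its -x side goes flat on the fence; the origin is then at base x = -15 mm. A neck joins stock and hub. It starts 3 to 18 mm off the fence, up to 0.07 rad askew.
- bevel_knob (a point): Middle of the dark wooden grip block on the stock, 20 mm (x) by 36 mm (y), from 14 to 50 mm above the bevel's underside. This point is 47 mm from the hub axis towards the fence and 32 mm above the underside; axes as the bevel.
- blade: The bevel's aluminium blade: bar 22 mm wide, 7 mm thick, underside 12.5 mm above the bevel's, square ends 11 mm behind and 100 mm ahead of the axis. Origin on the axis, x to the tip. Swings 0.65 rad either way, friction 0.008 N m unlocked. Starts leaning to the sample more than the glass does: outer part meets the glass first and swings until the hub touches: then it is flush.
- lock (a joint): Travel of the lock plunger on the hub, in m: 0 up (unlocked), 0.005 fully down, where its shoe clamps the blade and it stops hard. It stays where it is pushed. About 6 N move it down; press it home firmly, with some 12 to 20 N, and it stays clamped (the blade then holds about 0.15 N m).
- lock_top (a point): Centre of the top of the lock plunger, a black button of 19 mm diameter on the hub axis, 38.5 mm above the bevel's underside when up. Push it straight down.
- sample: Green glass sample 125 x 45 mm, 28 mm high, clamped to the plate. Origin at the plate's top, on the long side facing the bevel (its -y side), at base x = -15, y = +125 mm. Its x axis runs along that side, from -17 to +108 mm; the glass lies to its +y. Turned -0.28 to +0.10 rad to the base: the angle to copy.
- stop: Swivel stop: aluminium bar 115 x 14 mm, 26 mm high, turning stiffly (0.03 N m) on a brass-headed pin at base x = -15, y = -125 mm. Origin on the pin at the plate's top, x along the bar (-12 to +103 mm). The bevel meets its +y side, 7 mm from the pin axis. Starts leaning to the bevel more than the sample's angle; stays where turned. Blade flush: hub axis 18 mm from the bar's middle line.
- micrometer: Bystander: micrometer in a green stand, 70 x 100 mm, about 110 mm high, to the left of the plate. Origin under its foot.
- loupe: Bystander: black loupe, 32 mm diameter, 36 mm high, standing on the far strip of the plate. Origin under its foot.
- spare_prism: Bystander: glass block 50 x 30 x 22 mm to the right of the plate.
- glass_tray: Bystander: white tray 120 x 160 x 30 mm to the right of the plate.
Mind the look-alikes: they are no part of the job. Leave any blue or red look-alike of the bevel alone.

How it is judged:
On the way, in this order (a step that is already met when the one before it is completed fails the run):
1. The bevel's stock is flat against the fence, its hub is pressed on the sample (with over 2 N, within 2 mm) and its blade lies flush along the glass (within 0.02 rad) (angle between the x axis of bevel and the x axis of base, either way round below 0.02 rad and x of bevel in the frame of base below -0.0132 m and y of bevel in the frame of sample above -0.013 m and angle between the x axis of blade and the x axis of sample, either way round below 0.02 rad and contact force between bevel and sample above 2 N), for 0.1 s.
2. The lock plunger is down with the blade still parallel to the sample's side (within 0.02 rad) (value of joint lock above 0.0047 m and angle between the x axis of blade and the x axis of sample, either way round below 0.02 rad), for 0.2 s.
3. The locked blade presses on the swivel stop with over 2 N and has turned it to the sample's angle (within 0.03 rad) (contact force between bevel and stop above 2 N and angle between the x axis of stop and the x axis of sample, either way round below 0.03 rad and value of joint lock above 0.0047 m), for 0.1 s.
At the end, for the whole second after the job is handed in: The swivel stop stands parallel to the sample's side (within 0.03 rad); the bevel is still locked (plunger down, over 4.7 mm), at rest on the plate, its stock flat against the fence (2.5 mm, 0.03 rad) and its hub and blade against the stop (2.5 mm, 0.03 rad); the robot has let go (angle between the x axis of stop and the x axis of sample, either way round below 0.03 rad and angle between the x axis of blade and the x axis of stop, either way round below 0.03 rad and value of joint lock above 0.0047 m and angle between the x axis of bevel and the x axis of base, either way round below 0.03 rad and x of bevel in the frame of base below -0.0125 m and y of bevel in the frame of stop below 0.0205 m and z of bevel in the frame of base below 0.0165 m and linear speed of bevel below 0.01 m/s); the robot touches nothing.
It fails at once if the bevel is pressed on the glass sample with more than 25 N (contact force between bevel and sample above 25 N).
It fails at once if the bevel is pressed on the swivel stop with more than 25 N (contact force between bevel and stop above 25 N).
It fails at once if the robot touches the swivel stop (contact force between the arm and stop above 1 N).
It fails at once if the fingers touch the swivel stop (contact force between the fingers and stop above 1 N).
It fails at once if a bystander is moved by more than 20 mm (distance of any of micrometer, loupe, spare_prism, glass_tray from where it was at the start of the episode above 0.02 m).
It also fails if it takes over 72 s, if anything falls off the work surface, if the arm or the gripper's body presses on something with over 40 N, if the wrist force passes 120 N, or if a joint passes its speed limit or range.

## Working session

There is one attempt and no reset: what is moved stays moved. The work goes in short steps, each a Python script; the robot and the scene stay as the last script left them, time stands still between calls to the robot, and variables do not carry over. Pictures are saved under pics/ and viewed, at most 10 in all, crops included, and the job is handed in when it is done.

```bash
ls; mkdir -p pics; python3 - <<'E'
from plant import r, vision, models, telemetry
import cv2, numpy as np
a=vision.snapshot("top"); b=vision.snapshot("side")
cv2.imwrite("pics/top.png",cv2.resize(a[:,:,::-1],(800,600)))
cv2.imwrite("pics/side.png",cv2.resize(b[:,:,::-1],(800,600)))
c=vision.get_calibration("top"); print(c)
for n in ["base","bevel","bevel_knob","blade","lock_top","sample","stop","loupe","micrometer"]:
    print(n,[(np.round(d["at"],3).tolist(),round(d["score"],2)) for d in models.mark_of(n,"top")][:3],[(np.round(d["at"],3).tolist(),round(d["score"],2)) for d in models.mark_of(n,"side")][:3])
print(telemetry.current_t(),telemetry.current_tool_rot())
E
```

```text
pics
{'fx': 346.91982104891684, 'fy': 346.91982104891684, 'cx': 256.32168552263437, 'cy': 195.04320227457123, 'position': array([0.41193141, 0.01978122, 1.18738157]), 'orientation': array([ 0.04200751, -0.7035649 ,  0.70885322, -0.02754851])}
base [([0.573, 0.064, -0.004], 0.79), ([0.57, 0.037, 0.011], 0.52), ([0.522, 0.021, 0.045], 0.21)] [([0.571, 0.065, 0.001], 0.64)]
bevel [([0.33, -0.249, -0.007], 0.94), ([0.271, 0.248, 0.001], 0.82), ([0.369, 0.526, -0.0], 0.73)] [([0.569, 0.032, 0.018], 0.71), ([0.331, -0.25, 0.001], 0.71), ([0.374, 0.526, -0.004], 0.7)]
bevel_knob [([0.246, 0.286, 0.034], 0.85), ([0.299, -0.279, 0.03], 0.72), ([0.806, -0.351, 0.028], 0.59)] [([0.297, -0.283, 0.034], 0.75), ([0.81, -0.345, 0.035], 0.7), ([0.248, 0.29, 0.032], 0.69)]
blade [([0.564, 0.036, 0.027], 0.75), ([0.811, -0.299, 0.012], 0.72), ([0.269, 0.247, 0.01], 0.58)] [([0.814, -0.303, 0.016], 0.72), ([0.568, 0.032, 0.029], 0.67), ([0.267, 0.241, 0.013], 0.53)]
lock_top [([0.811, -0.302, 0.034], 0.6), ([0.274, 0.242, 0.037], 0.59), ([0.326, -0.245, 0.038], 0.47)] [([0.813, -0.298, 0.038], 0.62), ([0.566, 0.032, 0.053], 0.6), ([0.329, -0.254, 0.038], 0.6)]
sample [([0.532, 0.184, 0.017], 0.97)] [([0.529, 0.187, 0.013], 0.89)]
stop [([0.57, 0.033, 0.013], 0.6), ([0.582, -0.063, 0.01], 0.48)] [([0.587, -0.059, 0.011], 0.72)]
loupe [([0.698, 0.099, 0.012], 0.61), ([0.532, 0.182, 0.017], 0.36)] [([0.7, 0.102, 0.016], 0.62), ([0.53, 0.181, 0.011], 0.54)]
micrometer [([0.556, 0.372, -0.001], 0.87)] []
1.0 [2.57551499e-05 9.72883155e-01 2.31297140e-01 1.16972597e-05]
```

View pics/top.png

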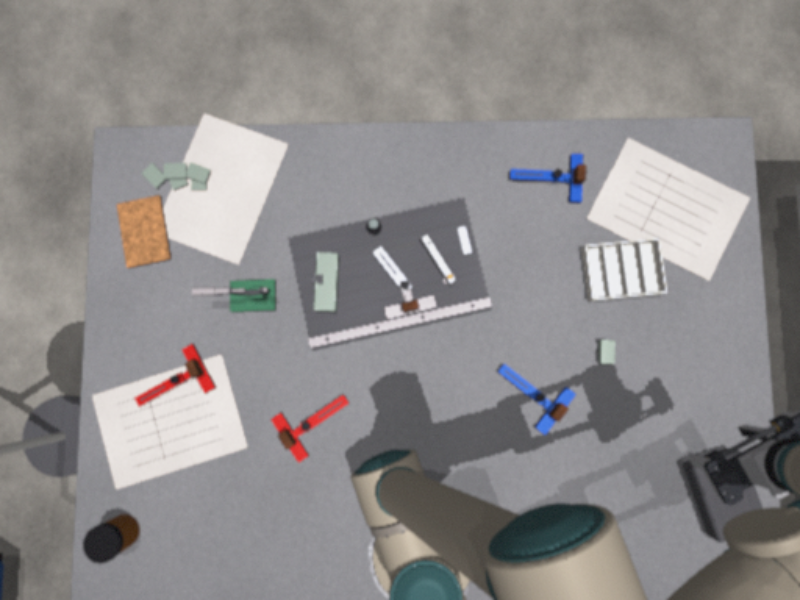

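View pics/side.png

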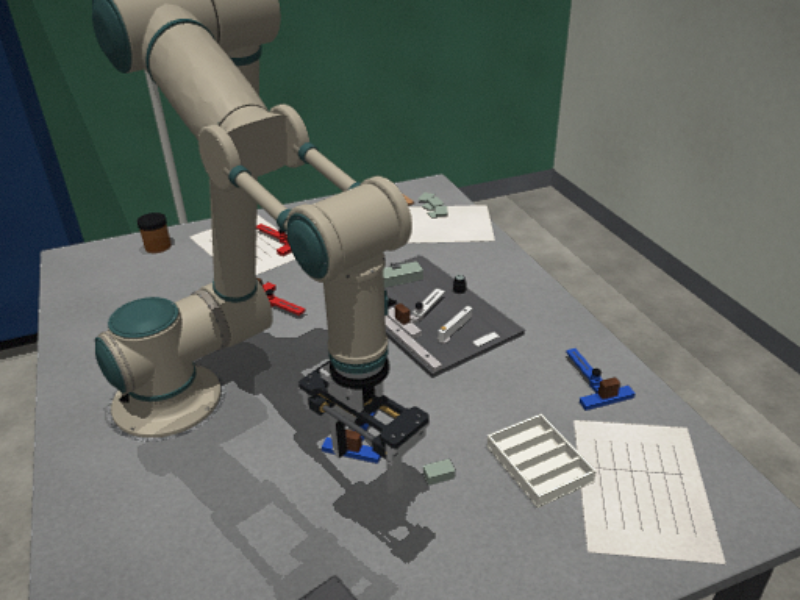

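The steel bevel on the dark plate has its hub at about (408,285) px and its brown knob at (410,306). The look-alikes are red at (180,375) and (310,425) and blue at (555,175) and (540,400). Only the steel one lies on the plate between the sample and the stop, so that is the one meant. Next I hover over it for an enlarged wrist view and measure the fence.

```bash
cat > h.py <<'E'
from plant import r, gripper_to, inverse_kinematics, vision, models, telemetry as T
import cv2, numpy as np
from scipy.spatial.transform import Rotation as R
def quat(psi): return [0,np.cos(psi/2),np.sin(psi/2),0]   # tool x along base x, pointing down
def cal(n):
    c=vision.get_calibration(n); q=c["orientation"]
    c["R"]=R.from_quat([q[1],q[2],q[3],q[0]]).as_matrix(); return c
def px2w(c,uv,z,fish=False):
    uv=np.atleast_2d(uv).astype(float); d=(uv-[c["cx"],c["cy"]])/[c["fx"],c["fy"]]
    if fish:
        t=np.linalg.norm(d,axis=1,keepdims=True)+1e-12; v=np.hstack([d/t*np.sin(t),np.cos(t)])
    else: v=np.hstack([d,np.ones((len(d),1))])
    w=v@c["R"].T; p=c["position"]; return p+w*((z-p[2])/w[:,2:])
E
python3 - <<'E'
from h import *
c=cal("top"); a=vision.snapshot("top"); g=a.min(axis=2).astype(float)
# outer + inner fence edge, columns 205..305 (512-wide)
out=[];inn=[]
for u in range(204,310):
    vc=219-(u-198)*(40/180); lo=int(vc-9); col=g[lo:lo+18,u]; b=col>(130)
    if b.any():
        k=np.where(b)[0][-1]
        if k<17: out.append((u,lo+k+(col[k]-130)/(col[k]-col[k+1])))
        k2=np.where(b)[0][0]
        if k2>0 and (u<240 or u>284): inn.append((u,lo+k2-(col[k2]-130)/(col[k2]-col[k2-1])))
for n,e in(("out",out),("in",inn)):
    w=px2w(c,np.array(e),0.027)[:,:2]
    vx,vy,x0,y0=cv2.fitLine(w.astype(np.float32),cv2.DIST_HUBER,0,1e-4,1e-4).ravel()
    s=np.sign(vy); print(n,"yaw",np.arctan2(-vx*s,vy*s),x0,y0,len(w))
q=quat(0.218); print(inverse_kinematics([0.53,0.04,0.30],q))
r.move_to([0.52,0.04,0.30],q)
cw=cal("wrist"); im=vision.snapshot("wrist"); np.savez("w1.npz",im=im,**cw)
cv2.imwrite("pics/w1.png",cv2.resize(im[:,:,::-1],(800,600),interpolation=cv2.INTER_CUBIC))
print(cw["fx"],cw["position"],cw["R"])
for n in ["base","bevel","bevel_knob","lock_top","blade","sample","stop"]:
    print(n,[(np.round(d["at"],3).tolist(),round(d["score"],2)) for d in models.mark_of(n,"wrist")][:3])
print(T.current_t())
E
```

```text
Traceback (most recent call last):
  File "h.py", line 9, in px2w
    uv=np.atleast_2d(uv).astype(float); d=(uv-[c["cx"],c["cy"]])/[c["fx"],c["fy"]]
                                           ~~^~~~~~~~~~~~~~~~~~
ValueError: operands could not be broadcast together with shapes (1,0) (2,)
```

```bash
python3 - <<'E'
from h import *
a=vision.snapshot("top"); g=a.min(axis=2); print([g[195:225,u].tolist() for u in(225,295)])
q=quat(0.218)
r.move_to([0.52,0.04,0.30],q)
cw=cal("wrist"); im=vision.snapshot("wrist"); np.savez("w1.npz",im=im,**cw)
cv2.imwrite("pics/w1.png",cv2.resize(im[:,:,::-1],(800,600),interpolation=cv2.INTER_CUBIC))
print(cw["fx"],cw["position"],cw["R"],T.current_joints())
for n in ["base","bevel","bevel_knob","lock_top","blade","sample","stop"]:
    print(n,[(np.round(d["at"],3).tolist(),round(d["score"],2)) for d in models.mark_of(n,"wrist")][:3])
print(T.current_t())
E
```

```text
[[106, 104, 105, 108, 106, 108, 108, 105, 106, 106, 105, 104, 106, 102, 121, 173, 209, 216, 215, 216, 211, 175, 120, 122, 147, 152, 153, 153, 154, 154], [211, 218, 218, 219, 218, 180, 114, 112, 138, 147, 147, 150, 147, 146, 143, 144, 143, 146, 147, 145, 148, 143, 143, 144, 146, 146, 148, 147, 149, 150]]
297.3186396354542 [0.60032547 0.05734959 0.45545899] [[ 2.15099893e-01 -9.36912064e-01 -2.75550033e-01]
 [-9.76592008e-01 -2.06444689e-01 -6.04039745e-02]
 [-2.92628372e-04  2.82092849e-01 -9.59387064e-01]] [-5.80290602e-02  1.62607444e-01  1.48615198e+00 -2.89324686e-04
  1.49303976e+00  1.29603735e+00]
base [([0.572, 0.064, 0.002], 0.79)]
bevel [([0.277, 0.244, -0.001], 0.93), ([0.374, 0.522, 0.002], 0.91), ([0.569, 0.037, 0.019], 0.81)]
bevel_knob [([0.247, 0.286, 0.033], 0.89), ([0.57, 0.035, 0.05], 0.73), ([0.811, -0.346, 0.037], 0.62)]
lock_top [([0.569, 0.034, 0.053], 0.72), ([0.811, -0.302, 0.043], 0.68), ([0.274, 0.243, 0.039], 0.64)]
blade [([0.811, -0.304, 0.014], 0.71), ([0.273, 0.246, 0.016], 0.68), ([0.569, 0.03, 0.023], 0.6)]
sample [([0.53, 0.183, 0.014], 0.84)]
stop [([0.583, -0.061, 0.013], 0.67)]
3.7
```

View pics/w1.png

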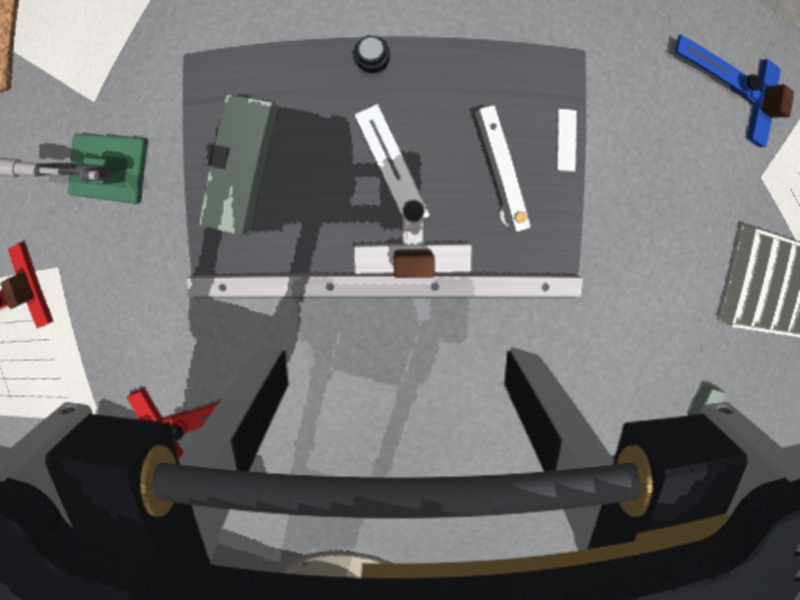

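The picture confirms it: the steel bevel has its hub at (413,210), knob at (414,264) and stock at x 354–471 just off the fence at y≈277. The sample's bevel-facing edge runs (277,106)–(247,233), and the stop has its brass pin at (520,216). I'll fit the fence and the knob.

```bash
python3 - <<'E'
from h import *
c=dict(np.load("w1.npz")); im=c["im"]; g=im.min(axis=2).astype(float); s=512/800
def run(us,v0,v1,th,first):
    o=[]
    for u in us:
        col=g[v0:v1,u]; k=np.where(col>th)[0]
        if len(k)==0: continue
        k=k[-1] if not first else k[0]; n=k+1 if not first else k-1
        if 0<=n<len(col): o.append((u+.0,v0+k+(n-k)*(col[k]-th)/(col[k]-col[n]+1e-9)))
    return np.array(o)
def fit(e,z,n):
    w=px2w(c,e,z,True)[:,:2]
    vx,vy,x0,y0=cv2.fitLine(w.astype(np.float32),cv2.DIST_HUBER,0,1e-4,1e-4).ravel(); t=np.sign(vy)
    yaw=np.arctan2(-vx*t,vy*t); print(n,len(w),"yaw",round(yaw,4),"xoff",round(x0*np.cos(yaw)+y0*np.sin(yaw),4)); return yaw
ui=[u for u in range(130,366) if not 222<u<306]
y=fit(run(ui,170,186,145,True),0.027,"inner")
fit(run(range(130,366),184,197,185,False),0.027,"outer")
fit(run([u for u in range(230,300) if not 249<u<281],150,170,140,True),0.029,"stock far edge")
# knob top: brown mask
hsv=cv2.cvtColor(im,cv2.COLOR_RGB2HSV); m=((im[:,:,0].astype(int)-im[:,:,2])>25).astype(np.uint8); m[:, :235]=0;m[:,295:]=0;m[:150]=0;m[185:]=0
cn=max(cv2.findContours(m,cv2.RETR_EXTERNAL,cv2.CHAIN_APPROX_NONE)[0],key=cv2.contourArea); bx=cv2.boundingRect(cn); print("knob px",bx)
u0,v0,w,h=bx
for uv in [(u0,v0),(u0+w-1,v0),(u0,v0+h-1),(u0+w-1,v0+h-1)]: print(uv,px2w(c,uv,0.065,True)[0,:2])
for n,uv,z in [("fenceL",(190,287),.027),("fenceR",(582,286),.027),("hub",(413,209),.0535),("sampleA",(277,106),.043),("sampleB",(247,233),.043),("pin",(520,216),.044)]:
    print(n,px2w(c,np.array(uv)*s,z,True)[0,:2])
E
```

```text
inner 139 yaw 0.2177 xoff 0.4975
outer 113 yaw 0.2156 xoff 0.479
stock far edge 39 yaw 0.2359 xoff 0.5259
knob px (253, 163, 26, 15)
(253, 163) [0.52828647 0.0419028 ]
(278, 163) [0.53557008 0.00927572]
(253, 177) [0.50951039 0.03777069]
(278, 177) [0.51683386 0.00476492]
fenceL [0.44654923 0.2384817 ]
fenceR [ 0.53289889 -0.14944754]
hub [0.56886345 0.03521055]
sampleA [0.63545406 0.17316915]
sampleB [0.51617849 0.17963086]
pin [ 0.58473118 -0.06136163]
```

```bash
cat >> h.py <<'E'
PSI=0.217; B0=np.array([0.5725,-0.061])
ex=np.array([np.cos(PSI),np.sin(PSI)]); ey=np.array([-np.sin(PSI),np.cos(PSI)])
Q=quat(PSI)
def W(bx,by,z): return np.append((B0[0]+bx)*ex+(B0[1]+by)*ey,z)
def b(): p=np.array(T.current_ee_pos()); return np.array([p[:2]@ex-B0[0],p[:2]@ey-B0[1],p[2]])
def f(): w=np.array(T.current_wrist_force()); return np.round([w[:2]@ex,w[:2]@ey,w[2]],2)
def st(n=""): print(n,"t",round(T.current_t(),2),"pos",np.round(b(),4),"F",f(),"Mz",round(T.current_torque()[2],3),"open",round(T.current_opening(),4))
E
python3 - <<'E'
from h import *
gripper_to(0.060)
q=quat(0.236)
r.move_to(W(-.0572,-.0287,.12),q)
r.move_l(W(-.0572,-.0287,.059),vel=0.06,guard=8); st("down")
gripper_to(0.030,25); st("grip")
r.move_l(W(-.0572,-.0287,.059),rot=Q,vel=0.03); st("square")
print(r.move_l(W(-.070,-.0287,.059),vel=0.008,guard=8)); st("fence")
E
```

```text
down t 6.32 pos [-0.0569 -0.0288  0.0593] F [ 0.8  -0.73 -0.58] Mz -0.04 open 0.0601
grip t 6.82 pos [-0.0571 -0.0286  0.0592] F [-0.41  0.53  2.19] Mz -0.033 open 0.0361
square t 7.07 pos [-0.0571 -0.0286  0.0592] F [-0.63  0.01  2.14] Mz -0.024 open 0.0358
True
fence t 7.93 pos [-0.0612 -0.0292  0.0592] F [-1.61 -1.39  2.09] Mz 0.043 open 0.0361
```

```bash
python3 - <<'E'
from h import *
r.hold(0.2); st("a")
print(r.move_l(W(-.070,-.0287,.059),vel=0.008,guard=8)); st("fence")
st(); r.hold(.2); st()
E
```

```text
a t 8.13 pos [-0.0612 -0.0292  0.0592] F [-3.54 -0.6   4.93] Mz 0.037 open 0.0355
True
fence t 8.82 pos [-0.0615 -0.0292  0.0593] F [1.1  1.39 2.66] Mz 0.094 open 0.0357
 t 8.82 pos [-0.0615 -0.0292  0.0593] F [1.1  1.39 2.66] Mz 0.094 open 0.0357
 t 9.03 pos [-0.0615 -0.0292  0.0593] F [1.85 2.09 4.44] Mz 0.088 open 0.0357
```

```bash
python3 - <<'E'
from h import *
print(r.move_l(W(-.0622,.097,.059),vel=0.06,guard=15)); st("slid"); r.hold(.1); st()
print(r.move_l(W(-.0622,.120,.059),vel=0.008,guard=7)); st("seat")
for _ in range(4): r.hold(.1); st()
cw=cal("wrist"); im=vision.snapshot("wrist"); np.savez("w2.npz",im=im,**cw)
cv2.imwrite("pics/w2.png",cv2.resize(im[20:260,60:380,::-1],(800,600),interpolation=cv2.INTER_CUBIC))
E
```

```text
False
slid t 11.28 pos [-0.0615  0.0944  0.0595] F [ 0.79 -7.73  5.71] Mz -0.039 open 0.0357
 t 11.38 pos [-0.0615  0.0944  0.0595] F [ 2.62 -7.33  5.58] Mz -0.02 open 0.036
True
seat t 13.67 pos [-0.0615  0.1133  0.0596] F [-0.09 -1.71  3.12] Mz -0.156 open 0.0358
 t 13.77 pos [-0.0614  0.1133  0.0596] F [-0.86 -3.39  2.73] Mz -0.168 open 0.0357
 t 13.87 pos [-0.0614  0.1133  0.0596] F [-0.54 -2.57  2.29] Mz -0.179 open 0.0359
 t 13.97 pos [-0.0614  0.1134  0.0596] F [-2.15 -2.43  2.33] Mz -0.192 open 0.0358
 t 14.07 pos [-0.0614  0.1134  0.0596] F [-2.2  -3.75  1.86] Mz -0.21 open 0.0356
```

View pics/w2.png

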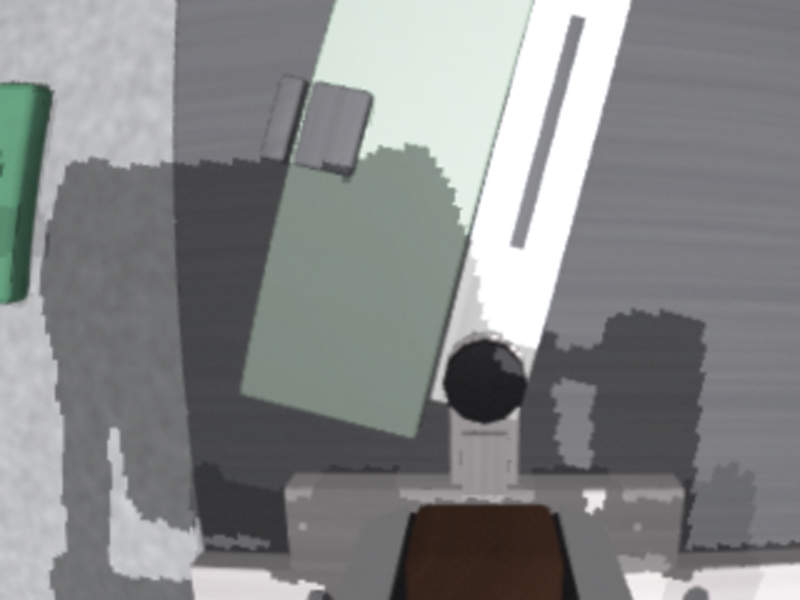

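The blade (bright bar, left edge about (530,0)–(432,400)) lies along the glass edge. The hub's black button is at (485,380), and the stock is on the fence. I'll push a little more to be sure it seats.

```bash
python3 - <<'E'
from h import *
print(r.move_l(W(-.0635,.1157,.059),vel=0.006,guard=9)); st("seat")
for _ in range(4): r.hold(.1); st()
E
```

```text
False
seat t 14.96 pos [-0.0616  0.1135  0.0597] F [ 0.4  -9.25  3.48] Mz -0.217 open 0.036
 t 15.06 pos [-0.0616  0.1135  0.0597] F [-0.47 -9.82  3.38] Mz -0.221 open 0.0355
 t 15.16 pos [-0.0616  0.1135  0.0597] F [  1.42 -10.     4.5 ] Mz -0.198 open 0.036
 t 15.26 pos [-0.0616  0.1136  0.0597] F [ 0.72 -9.19  4.06] Mz -0.18 open 0.0357
 t 15.36 pos [-0.0616  0.1135  0.0597] F [ 0.47 -9.72  3.43] Mz -0.215 open 0.0363
```

```bash
python3 - <<'E'
from h import *
gripper_to(0.056); st("open")
p=b(); r.move_l(W(p[0],.1135,.105),vel=0.1)
gripper_to(0.0,10)
r.move_l(W(-.0146,.1135,.10),rot=Q,vel=0.1); st("over")
r.move_l(W(-.0146,.1135,.082),vel=0.05,guard=6)
print(r.move_l(W(-.0146,.1135,.060),vel=0.008,guard=16)); st("press")
for _ in range(3): r.hold(.1); st()
E
```

```text
open t 15.89 pos [-0.0635  0.116   0.0589] F [-0.67  0.44  0.45] Mz 0.076 open 0.0561
over t 18.08 pos [-0.0153  0.1135  0.0996] F [-0.59 -0.18 -0.66] Mz 0.019 open 0.0004
True
press t 20.0 pos [-0.0145  0.1135  0.0737] F [-0.08  0.62  4.94] Mz 0.001 open 0.0004
 t 20.1 pos [-0.0146  0.1135  0.0737] F [-0.67 -0.38  5.17] Mz 0.007 open 0.0004
 t 20.2 pos [-0.0146  0.1135  0.0737] F [-1.56  0.5   5.58] Mz 0.007 open 0.0007
 t 20.3 pos [-0.0146  0.1135  0.0737] F [-0.37 -0.26  5.48] Mz -0.006 open 0.0003
```

```bash
python3 - <<'E'
from h import *
for z in np.arange(.072,.062,-.001):
    r.move_l(W(-.0146,.1135,z),vel=0.01,guard=15); r.hold(.05); F=np.mean([f()[2] for _ in range(3)]); print(round(z,4),b()[2],F)
    if F>16: break
r.hold(.3); st()
r.move_l(W(-.0146,.1135,.11),vel=0.08); st("up")
r.move_l(W(-.05,.08,.16),vel=0.15)
cw=cal("wrist"); im=vision.snapshot("wrist"); np.savez("w3.npz",im=im,**cw)
cv2.imwrite("pics/w3.png",cv2.resize(im[20:260,60:380,::-1],(800,600),interpolation=cv2.INTER_CUBIC))
E
```

```text
0.072 0.07357611194632976 12.03
0.071 0.07349778294042451 17.54
 t 21.21 pos [-0.0145  0.1135  0.0735] F [-4.41 -0.43 17.42] Mz -0.034 open 0.0005
up t 21.85 pos [-0.0149  0.1135  0.1096] F [-0.5   0.06 -0.63] Mz 0.023 open 0.0005
```

View pics/w3.png

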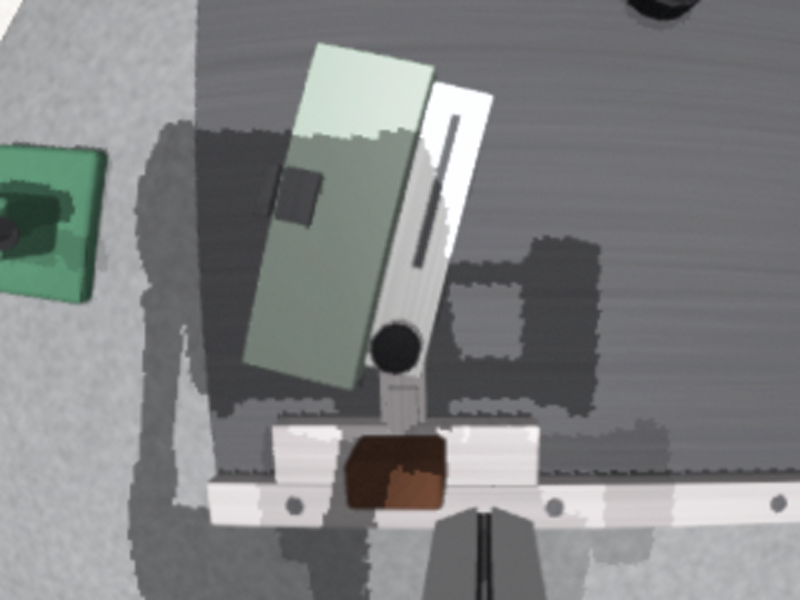

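The plunger is down and clamped, the blade runs along the glass, and the stock is flat on the fence. Regrasp and slide to the stop.

```bash
python3 - <<'E'
from h import *
gripper_to(0.056)
r.move_l(W(-.0616,.1135,.105),rot=Q,vel=0.12)
r.move_l(W(-.0616,.1135,.059),vel=0.06,guard=8); st("down")
gripper_to(0.030,30); st("grip")
r.move_l(W(-.0630,.1125,.059),vel=0.02,guard=12); st("fence")
print(r.move_l(W(-.0632,-.060,.059),vel=0.06,guard=15)); st("slid"); r.hold(.1); st()
E
```

```text
down t 25.1 pos [-0.0613  0.1135  0.0592] F [-0.27  0.68  0.23] Mz 0.031 open 0.056
grip t 25.55 pos [-0.0614  0.1131  0.0593] F [ 0.49 -2.3   1.58] Mz -0.06 open 0.0357
fence t 25.8 pos [-0.0615  0.1129  0.0594] F [ 3.77  2.66 -1.06] Mz 0.027 open 0.0357
False
slid t 28.82 pos [-0.0617 -0.0577  0.0595] F [5.53 6.34 1.87] Mz 0.271 open 0.0358
 t 28.93 pos [-0.0616 -0.0577  0.0595] F [4.82 7.97 3.93] Mz 0.222 open 0.036
```

```bash
python3 - <<'E'
from h import *
print(r.move_l(W(-.0635,-.100,.059),vel=0.03,guard=12)); st("slid"); r.hold(.1); st()
print(r.move_l(W(-.0635,-.114,.059),vel=0.008,guard=8)); st("seat")
for _ in range(4): r.hold(.1); st()
E
```

```text
False
slid t 30.41 pos [-0.0617 -0.0973  0.0595] F [5.5  9.09 2.96] Mz 0.281 open 0.0358
 t 30.51 pos [-0.0617 -0.0974  0.0595] F [6.97 8.22 2.19] Mz 0.261 open 0.0358
True
seat t 31.68 pos [-0.0615 -0.105   0.0597] F [1.03 1.63 2.76] Mz 0.232 open 0.0357
 t 31.77 pos [-0.0615 -0.105   0.0597] F [-0.8   1.84  3.16] Mz 0.185 open 0.0358
 t 31.88 pos [-0.0615 -0.105   0.0597] F [-1.92  1.91  3.8 ] Mz 0.251 open 0.036
 t 31.98 pos [-0.0615 -0.105   0.0597] F [-1.46  2.61  5.3 ] Mz 0.22 open 0.0355
 t 32.08 pos [-0.0614 -0.105   0.0597] F [-1.29  2.25  6.08] Mz 0.236 open 0.0359
```

```bash
python3 - <<'E'
from h import *
for y in (-.108,-.109,-.110):
    print(r.move_l(W(-.0638,y,.059),vel=0.006,guard=12)); r.hold(.15); st(y); r.hold(.1); st()
cw=cal("wrist"); im=vision.snapshot("wrist"); np.savez("w4.npz",im=im,**cw)
cv2.imwrite("pics/w4.png",cv2.resize(im[20:260,100:420,::-1],(800,600),interpolation=cv2.INTER_CUBIC))
E
```

```text
False
-0.108 t 33.09 pos [-0.0619 -0.1052  0.0598] F [ 4.47 10.87  7.11] Mz 0.335 open 0.0358
 t 33.19 pos [-0.0619 -0.1052  0.0598] F [ 4.47 11.24  6.97] Mz 0.291 open 0.0356
False
-0.109 t 33.66 pos [-0.0618 -0.1053  0.0599] F [ 5.32 12.7   8.08] Mz 0.35 open 0.0358
 t 33.76 pos [-0.0619 -0.1053  0.0598] F [ 4.92 12.78  7.42] Mz 0.321 open 0.0356
False
-0.11 t 34.23 pos [-0.0619 -0.1054  0.0599] F [ 5.68 15.71  9.62] Mz 0.343 open 0.036
 t 34.33 pos [-0.0619 -0.1053  0.0599] F [ 4.51 14.8   9.34] Mz 0.321 open 0.0358
```

View pics/w4.png

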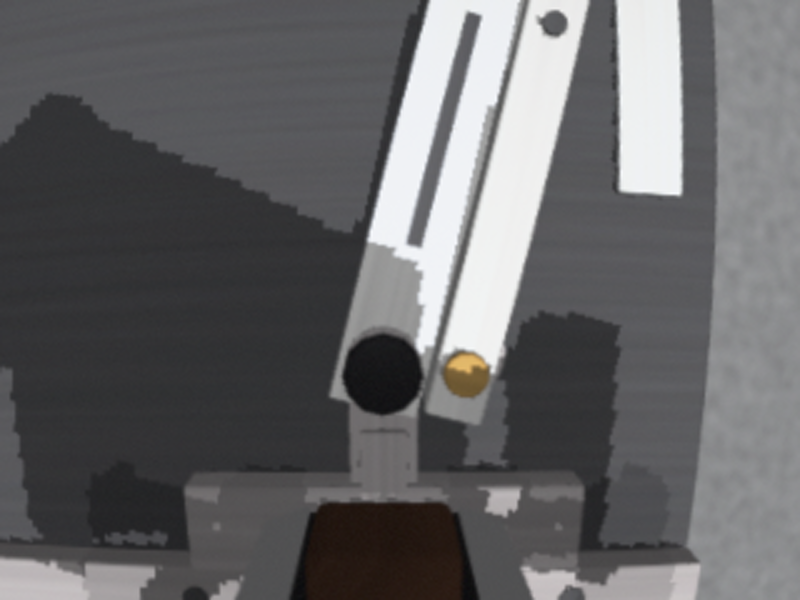

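The blade and stop edges are parallel (slopes about 0.23) with the hub at (382,372) beside the brass pin at (466,375), and the seat is hard. Releasing.

```bash
python3 - <<'E'
from h import *
gripper_to(0.056); st("open")
p=b(); r.move_l(W(p[0],-.1065,.11),vel=0.08); st("up")
r.move_l(W(-.06,-.08,.17),vel=0.15); r.hold(.2)
cw=cal("wrist"); im=vision.snapshot("wrist"); np.savez("w5.npz",im=im,**cw)
cv2.imwrite("pics/w5.png",cv2.resize(im[20:260,100:420,::-1],(800,600),interpolation=cv2.INTER_CUBIC))
st()
E
```

```text
open t 34.91 pos [-0.0641 -0.1103  0.0587] F [-0.69  0.15  0.02] Mz 0.075 open 0.0562
up t 35.7 pos [-0.0644 -0.1064  0.1098] F [0.65 0.17 0.46] Mz 0.051 open 0.056
 t 36.54 pos [-0.0606 -0.0801  0.169 ] F [ 0.66 -0.    0.11] Mz -0.047 open 0.056
```

View pics/w5.png

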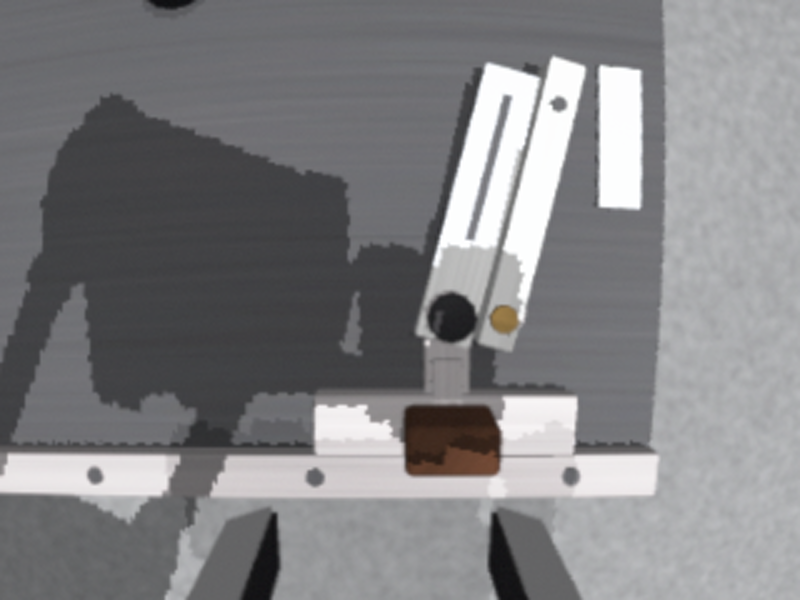

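The stock lies flat on the fence at (315–577, 453), and the blade and stop are parallel and touching, with the hub at (452,317) and the pin at (504,320). The gripper is clear, so I'm handing in.

```bash
python3 -c "
from h import *
print(r.sign_off())"
```

```text
the job is handed in; nothing more can be done
None
```

I set the swivel stop with the locked T-bevel and left the bevel flush with the fence and stop. I handed the job in at about 37 s of the 72 s limit; no verdict came back.

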